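# Set the wheel-speed lever of a pottery jigger

### The job

On the bench stand two levers on green stands: the wheel-speed lever, the taller one with a ball knob, and the water lever, the shorter one with a crossbar. Set the wheel-speed lever to 30 degrees past upright, leaning away from the robot, in line with the one long pointer that sticks out of the rim of its own round dial plate, and let go of it there. Leave the water lever as it is.

Things in the scene. Friction and masses are not known exactly. Their poses are not given: they have to be found in the camera images.
- speed_lever (a joint): Angle of the wheel-speed lever, rad: 0 = straight up, positive = leaning to +x of speed_pivot, away from the robot; range -0.87 to 0.87, starts -0.75 to 0. The long pointer is at +0.52 (30 degrees). Steel rod 14 mm thick, black ball knob 36 mm in diameter, its centre 150 mm from the hinge. Stiff friction hinge: stays where it is left; about 2 N at the ball moves it.
- speed_handle (a point): Centre of the wheel-speed lever's ball knob (moves with the lever). It can be pinched from above, with the fingers closing along y of speed_pivot, and may turn between the fingers.
- speed_pivot (a point): Hinge of the speed lever, 85 mm above the table, fixed on a bolted green stand (base 130 x 90 x 30 mm). y = hinge line, z up, x = horizontal way of positive lean, within 0.5 rad of world +x. An upright steel dial plate, radius 75 mm, stands 21 to 27 mm to the +y side of the lever, with short marks every 15 degrees and one long pointer whose end is 105 mm from the hinge.
- water_handle (a point): Middle of the crossbar of the water lever, the shorter lever on a like green stand whose dial pointer is upright: black bar 76 mm long, 16 mm thick, along the hinge line, 105 mm from its hinge. Not to be moved.
Not all that is in view belongs to the job. What is shaped like the part that bears speed_lever but orange or pink is not meant.

How it is judged:
At the end, for the whole second after the job is handed in: The wheel-speed lever rests at 30 degrees past upright, within 10 degrees either way (0.345 to 0.70 rad), at the long pointer, and the crossbar of the water lever is within 15 mm of where it started (value of joint speed_lever between 0.345 and 0.7 rad and velocity of joint speed_lever between -0.05 and 0.05 rad/s and distance of water_handle from where it was at the start of the episode below 0.015 m); the robot touches nothing.
It fails at once if the water lever is moved (its crossbar more than 15 mm) (distance of water_handle from where it was at the start of the episode above 0.015 m).
It also fails if it takes over 35 s, if anything falls off the work surface, if the arm or the gripper's body presses on something with over 40 N, if the wrist force passes 120 N, or if a joint passes its speed limit or range.

### The arm

A 7-joint arm with a two-finger parallel gripper is mounted at the origin on the work surface. World frame = base frame: x ahead of the robot, y to its left, z up, the work surface at z = 0. Lengths are in m, angles in rad, forces in N, time in s.
With the tool pointing down it reaches from about 0.35 to 0.9 m from the base axis. Payload 19.9 kg.
Tool frame: the origin (TCP) lies on the centre line of the jaws, within the pads' length; the fingertips stand ctrl.tip_reach ahead of it and the grasp point (between the pads) lies 8 mm behind it (ctrl.tip_reach is the distance from the TCP to the fingertips, in m); z points along the fingers, y is the line along which they close (so a half turn about z gives the same grasp; the last joint's range is limited). The gripper opens to 94 mm and grips with 3 to 60 N. Pads are 16 mm wide; open, the fingers measure 119 mm over their backs; the gripper's body (75 mm by 177 mm) begins 78 mm behind the grasp point.
Start: joints at [-1.361, 0.417, -0.01, 1.614, 0.005, 1.111, -0.053], TCP at [0.155, 0.605, 0.216] pointing down, gripper open.
Joint ranges: [-2.81, 2.81], [-0.39, 2.02], [-1.27, 1.25], [0.06, 2.57], [-1.19, 4.33], [0.19, 2], [-2.82, 2.82]. Speed limits (rad/s): [1.89, 1.89, 2.39, 2.39, 3.01, 3.01, 3.01].

### API

Orientations are given as a unit quaternion [w, x, y, z].
In Python, from station import telemetry, viewer, ticket, ctrl gives the robot as it stands. The module is installed in compiled form; this text tells all that it offers.
- The arm moves only by the shell command python3 -m jog 'ROWS' [OPENING]. ROWS is JSON, a list of rows, each an object of numbers: "dx", "dy", "dz": the shift along the tool's x, y, z in m; "roll": the turn about the tool's z in degrees. A call has 1 to 10 rows; each row shifts and turns the commanded pose from where the row before left it, along the tool's axes as they then stand; what a row does not reach is not made up. A row lasts 1/10 s, in which the tool goes at most 50 mm and 8.59 degrees, less where a joint would pass 70% of its speed; a pose out of reach is approached as far as the arm can. A call is refused whole if a number of a shift passes 0.05 or a number of a turn 8.59, either way. A call with a gripper value outside its range is refused whole. OPENING is the closure, from 0 (fully open) to 1 (shut), set as the call begins (- or left out, the last holds). The fingers move at their own pace and stop on an object; the grip force is fixed at half the most. Time passes only in rows, so rows that do not move let the fingers close. It gives the time, the measured TCP pose, the force, the opening and the grip force at its end, in the units of the state.
- telemetry.observe(): the state, without advancing time (a new reading comes with each control period).
- viewer.grab_frame(name): name is "scene" or "top" or "wrist"; returns a dict with "img" (480x640x3 uint8, red, green, blue), "depth" (480x640 float32, m along the optical axis (not along the pixel's ray), 0 where there is no reading), "mtx" (3x3 intrinsics, pixels), "k1" (the pictures are not rectified: a ray, as slopes to the right and down, at radius r is drawn at 1 + k1 r^2 times it, then the intrinsics apply), "rvec" (rotation vector, rad) and "tvec" (3), from world to camera coordinates, as OpenCV has them. Camera axes: x right, y down, z forward; pixel columns grow to the right and rows downward; lengths in m; the calibration is good to about 2 mm. A picture is of the moment at which its call begins.
- ticket.sign_off(): hands the job in; it is judged then, once.
The state is a dict: "time": time; "joints": joint angles; "qvel": joint speeds; "joint_torque": joint torques, N m; "eef_pos": TCP position; "orientation": TCP orientation; "ft_force": force on the tool from outside, world axes, zero at the start; "ft_torque": the same for the moment, N m; "width": opening from 0.0 (shut) to 1.0 (fully open); "grip_force": force on a finger pad.
Only numpy, scipy, OpenCV 4.12 (cv2) and the standard library are available. Lean on these libraries where they do the work, as an engineer would, in place of code of your own. Each camera call takes 0.05 s, during which the arm holds its last target. There are 200 camera calls.

## Working session

There is one attempt and no reset: what is moved stays moved. The work goes in short steps, Python scripts to look and compute and a shell command to move; the robot and the scene stay as the last step left them, time stands still between calls to the robot, and variables do not carry over. Pictures are saved under pics/ and viewed, at most 10 in all, crops included, and the job is handed in when it is done.

```bash
mkdir -p pics
cat > h.py <<'E'
import numpy as np, cv2
from station import telemetry, viewer, ticket, ctrl
def grab(n):
    f=viewer.grab_frame(n); f['R']=cv2.Rodrigues(np.array(f['rvec'],float))[0]; f['t']=np.array(f['tvec'],float).ravel(); return f
def ray(f,u,v):
    K=np.array(f['mtx']); D=np.array([f['k1'],0,0,0],float)
    p=cv2.undistortPoints(np.array([[[u,v]]],float),K,D)[0,0]
    return -f['R'].T@f['t'], f['R'].T@np.array([p[0],p[1],1.])
def pt(f,u,v,d):
    o,r=ray(f,u,v); return o+r*d
def plane(f,u,v,z):
    o,r=ray(f,u,v); return o+r*(z-o[2])/r[2]
def cloud(f):
    K=np.array(f['mtx']); D=np.array([f['k1'],0,0,0],float)
    uv=np.stack(np.meshgrid(np.arange(640),np.arange(480)),-1).reshape(-1,1,2).astype(float)
    p=cv2.undistortPoints(uv,K,D)[:,0]; d=np.array(f['depth']).reshape(-1,1)
    P=np.hstack([p,np.ones((len(p),1))])*d
    return ((P-f['t'])@f['R']).reshape(480,640,3)
E
python3 - <<'E'
from h import *
import pickle
for n in ("scene","top"):
    f=grab(n); pickle.dump(f,open(n+'.pkl','wb')); cv2.imwrite(f'pics/{n}.png',f['img'][...,::-1]); print(n,(-f['R'].T@f['t']).round(3))
s=telemetry.observe(); print(s, ctrl.tip_reach)
E
```

```text
scene [0.883 0.396 0.826]
top [ 0.446 -0.01   0.845]
{'time': 0.1, 'joints': array([-1.36155867,  0.41790858, -0.01031197,  1.61408792,  0.00470167,
        1.11074796, -0.05299891]), 'qvel': array([ 4.29611552e-04, -8.81798819e-05,  6.90502943e-04, -1.77973345e-04,
       -1.47805078e-03, -7.48469051e-05,  4.84545410e-04]), 'joint_torque': array([ 1.97434594e-03, -8.52580619e+01,  6.39638286e-01, -4.26690781e+01,
       -4.91205056e-02,  1.63776713e-02,  9.75121748e-05]), 'eef_pos': array([0.15499727, 0.60513313, 0.21590233]), 'orientation': array([-2.80823586e-05,  1.25031767e-01,  9.92152579e-01, -5.63308131e-04]), 'ft_force': array([-0.25297428, -0.57154587,  0.0682783 ]), 'ft_torque': array([-0.01023757,  0.03324336, -0.02906204]), 'grip_force': 0.0, 'width': 1.0010129507721715} 0.011
```

View pics/scene.png

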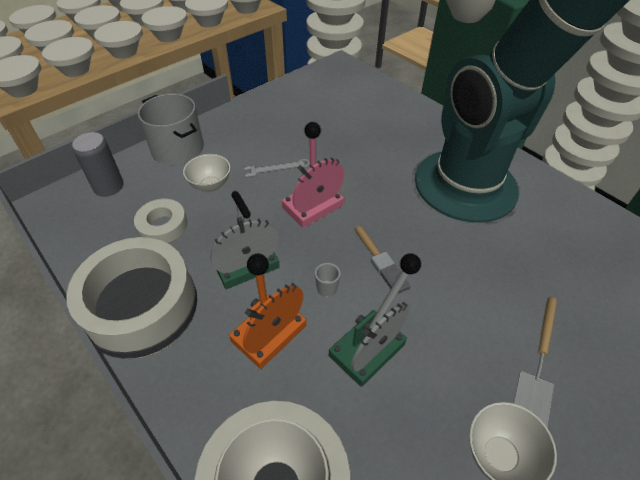

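View pics/top.png

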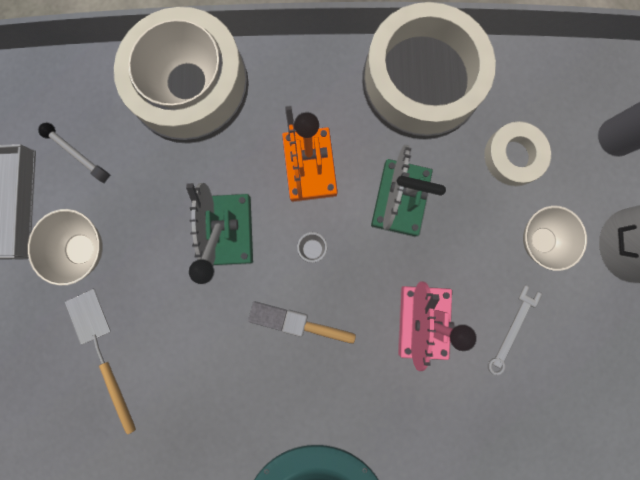

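The ball-knob levers are green at scene (411,264) / top (202,271), orange at scene (258,264) / top (306,125), and pink at scene (313,130) / top (463,337). Only the green one fits the description. The other green stand, at top (420,185), carries the crossbar, so it's the water lever. Next I'll measure the speed lever and confirm it in one crop.

```bash
cat > meas.py <<'E'
from h import *
import pickle
from scipy import ndimage
fs={n:pickle.load(open(n+'.pkl','rb')) for n in("scene","top")}
def blob(m,u,v):
    l,_=ndimage.label(m); k=l[v-6:v+7,u-6:u+7]; k=k[k>0]; return l==np.bincount(k).argmax()
O=[];V=[]
for n,(u,v) in {'scene':(411,264),'top':(202,271)}.items():
    f=fs[n]; m=blob(f['img'].max(2)<60,u,v); c,_=cv2.findContours(m.astype(np.uint8),0,2)
    (a,b),r=cv2.minEnclosingCircle(max(c,key=len)); print(n,'ball',a,b,r,m.sum(), np.sqrt(m.sum()/np.pi))
    y,x=np.nonzero(m); o,d=ray(f,x.mean(),y.mean()); O.append(o);V.append(d/np.linalg.norm(d))
A=np.stack([V[0],-V[1]],1); s=np.linalg.lstsq(A,O[1]-O[0],rcond=None)[0]
p,q=O[0]+V[0]*s[0],O[1]+V[1]*s[1]; ball=(p+q)/2; print('ball',ball.round(4),'gap',np.linalg.norm(p-q))
# green base tops from depth clouds
P=[]
for n in fs:
    f=fs[n]; h=cv2.cvtColor(f['img'],cv2.COLOR_RGB2HSV); g=(h[...,0]>60)&(h[...,0]<90)&(h[...,1]>100)&(h[...,2]>40)
    C=cloud(f); k=g&(abs(C[...,2]-.03)<.006)&(np.array(f['depth'])>0); Q=C[k]; P.append(Q[(np.hypot(*(Q[:,:2]-ball[:2]).T)<.2)&(Q[:,1]>ball[1]-.12)])
    print(n,len(P[-1]),np.median(P[-1][:,2]))
for Q in P+[np.vstack(P)]:
    (c,wh,a)=cv2.minAreaRect(Q[:,:2].astype(np.float32)); print('base',c,wh,a)
E
python3 meas.py
python3 - <<'E'
import cv2
i=cv2.imread('pics/top.png')[160:300,160:290]; j=cv2.imread('pics/scene.png')[240:390,320:440]
a=cv2.resize(i,(390,420)); b=cv2.resize(j,(336,420)); cv2.imwrite('pics/crop.png',cv2.hconcat([a,b]))
E
```

```text
scene ball 410.0677490234375 263.30645751953125 10.596885681152344 351 10.57008845991889
top ball 201.2142791748047 270.78570556640625 12.505200386047363 464 12.153015559492998
ball [0.4594 0.158  0.212 ] gap 0.0007842618329520277
scene 1082 0.02871841986405896
top 1603 0.030124638805262255
base (0.5417336821556091, 0.16123822331428528) (0.1291535198688507, 0.0895271822810173) 2.3358154296875
base (0.5416891574859619, 0.15028341114521027) (0.1259259432554245, 0.06534039974212646) 2.3741657733917236
base (0.5417336821556091, 0.16123822331428528) (0.1291535198688507, 0.0895271822810173) 2.3358154296875
```

View pics/crop.png

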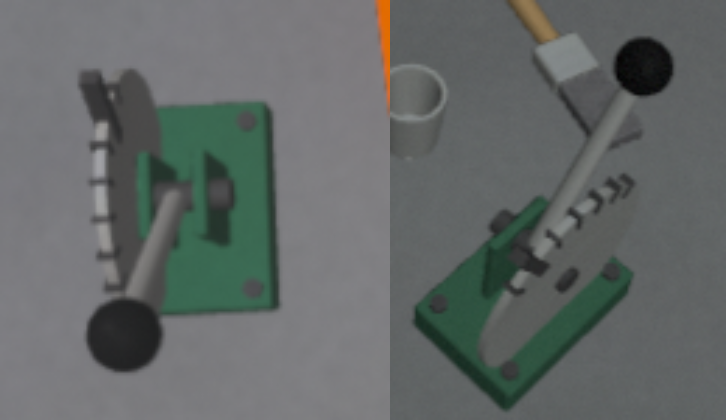

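This confirms the green ball lever. The ball is 152 mm from the hinge (150 expected), leaning about -0.58 rad, with yaw 2.3° and the hinge at about (0.542, 0.161). The dial is on the +y side. I'll lift, roll -16.7° and go over the ball.

```bash
python3 -m jog '[{"dz":-0.04,"roll":-8.35},{"dz":-0.045,"roll":-8.35},{},{"dx":-0.018,"dy":-0.029},{"dx":-0.018,"dy":-0.029},{"dx":-0.018,"dy":-0.029},{"dx":-0.018,"dy":-0.029},{"dx":-0.018,"dy":-0.029},{"dx":-0.018,"dy":-0.029},{}]' 0
cat > where.py <<'E'
from h import *
from scipy.spatial.transform import Rotation as R
import sys
s=telemetry.observe(); q=s['orientation']; M=R.from_quat([q[1],q[2],q[3],q[0]]).as_matrix()
g=np.array([float(a) for a in sys.argv[1:4]]); print(s['time'],s['eef_pos'].round(4),'F',s['ft_force'].round(1),'w',s['width'],'grip',s['grip_force'],'y-yaw',np.degrees(np.arctan2(M[1,1],M[0,1])),'tool shift',(M.T@(g-s['eef_pos'])).round(4),'z',M[:,2].round(3))
E
python3 where.py .4594 .158 .30
```

```text
0.1 [0.155  0.6051 0.2159] F [-0.3 -0.6  0.1] w 1.0010129507721715 grip 0.0 y-yaw 75.6348143384281 tool shift [-0.4058 -0.3577 -0.0837] z [-0.    -0.001 -1.   ]validation failed for argument at $[0]...
```

```bash
python3 -m jog '[{"dx":0,"dy":0,"dz":-0.04,"roll":-8.35},{"dx":0,"dy":0,"dz":-0.045,"roll":-8.35},{"dx":0,"dy":0,"dz":0,"roll":0},{"dx":-0.018,"dy":-0.029,"dz":0,"roll":0},{"dx":-0.018,"dy":-0.029,"dz":0,"roll":0},{"dx":-0.018,"dy":-0.029,"dz":0,"roll":0},{"dx":-0.018,"dy":-0.029,"dz":0,"roll":0},{"dx":-0.018,"dy":-0.029,"dz":0,"roll":0},{"dx":-0.018,"dy":-0.029,"dz":0,"roll":0},{"dx":0,"dy":0,"dz":0,"roll":0}]' 0
python3 where.py .4594 .158 .30
```

```text
time: 1.1
eef_pos: [0.2729, 0.4328, 0.3015]
orientation: [0.0, -0.017, 1.0, -0.0]
ft_force: [-0.2, 0.8, -0.2]
width: 1.0
grip_force: 0.0
1.1 [0.2729 0.4328 0.3015] F [-0.2  0.8 -0.2] w 0.9997587758147124 grip 0.0 y-yaw 91.99082975869091 tool shift [-0.1769 -0.2811  0.0018] z [ 0.001 -0.    -1.   ]
```

```bash
python3 -m jog '[{"dx":-0.02,"dy":-0.031,"dz":0,"roll":0},{"dx":-0.02,"dy":-0.031,"dz":0,"roll":0},{"dx":-0.02,"dy":-0.031,"dz":0,"roll":0},{"dx":-0.02,"dy":-0.031,"dz":0,"roll":0},{"dx":-0.02,"dy":-0.031,"dz":0,"roll":0},{"dx":-0.02,"dy":-0.031,"dz":0,"roll":0},{"dx":-0.02,"dy":-0.031,"dz":0,"roll":0},{"dx":-0.02,"dy":-0.032,"dz":0,"roll":0},{"dx":-0.017,"dy":-0.032,"dz":0,"roll":0},{"dx":0,"dy":0,"dz":0,"roll":0}]' 0
python3 where.py .4594 .158 .206
python3 - <<'E'
from h import *
f=grab('wrist'); cv2.imwrite('pics/wrist.png',f['img'][...,::-1])
for p in ([.4594,.158,.212],[.616,.1643,.215]): print(cv2.projectPoints(np.array([p]),np.array(f['rvec'],float),f['t'],np.array(f['mtx']),np.array([f['k1'],0,0,0],float))[0])
E
```

```text
time: 2.1
eef_pos: [0.4602, 0.1588, 0.3013]
orientation: [0.0, -0.017, 1.0, -0.001]
ft_force: [-0.6, -0.6, -0.4]
width: 1.002
grip_force: 0.0
2.1 [0.4602 0.1588 0.3013] F [-0.6 -0.6 -0.4] w 1.002406022327096 grip 0.0 y-yaw 91.99669782609192 tool shift [ 0.0008 -0.0007  0.0953] z [ 0.    -0.001 -1.   ]
[[[313.78724142 247.03762167]]]
[[[315.0645437  440.76581831]]]
```

View pics/wrist.png

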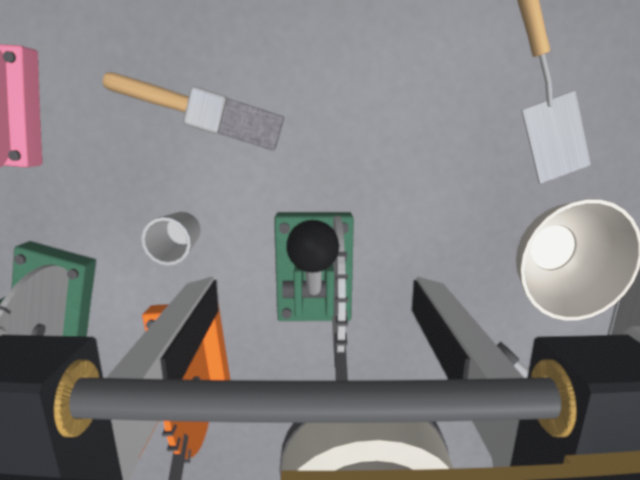

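The wrist view shows the green lever's ball at (313,246), which matches the projected (314,247), with clear space on both sides for the fingers. Next I descend and close.

```bash
python3 -m jog '[{"dx":0,"dy":0,"dz":0.03,"roll":0},{"dx":0,"dy":0,"dz":0.03,"roll":0},{"dx":0,"dy":0,"dz":0.025,"roll":0},{"dx":0,"dy":0,"dz":0.01,"roll":0},{"dx":0,"dy":0,"dz":0,"roll":0},{"dx":0,"dy":0,"dz":0,"roll":0}]' 0 && python3 -m jog '[{"dx":0,"dy":0,"dz":0,"roll":0},{"dx":0,"dy":0,"dz":0,"roll":0},{"dx":0,"dy":0,"dz":0,"roll":0},{"dx":0,"dy":0,"dz":0,"roll":0},{"dx":0,"dy":0,"dz":0,"roll":0},{"dx":0,"dy":0,"dz":0,"roll":0},{"dx":0,"dy":0,"dz":0,"roll":0},{"dx":0,"dy":0,"dz":0,"roll":0}]' 1
python3 where.py .616 .1643 .207
```

```text
time: 2.75
eef_pos: [0.4587, 0.163, 0.2074]
orientation: [0.0, -0.021, 1.0, 0.0]
ft_force: [0.7, -0.1, -0.6]
width: 1.001
grip_force: 0.0
time: 3.55
eef_pos: [0.4583, 0.1577, 0.206]
orientation: [-0.001, -0.019, 1.0, -0.003]
ft_force: [-2.2, -29.8, 8.8]
width: 0.37
grip_force: 30.0
3.55 [0.4583 0.1577 0.206 ] F [ -2.2 -29.8   8.8] w 0.3698243876172435 grip 30.02492666244507 y-yaw 92.14774979392043 tool shift [-0.1578  0.0006 -0.0013] z [-0.002 -0.006 -1.   ]
```

```bash
python3 -m jog '[{"dx":0,"dy":-0.004,"dz":0,"roll":0},{"dx":0,"dy":0,"dz":0,"roll":0},{"dx":0,"dy":0,"dz":0,"roll":0}]' 1
python3 where.py .616 .1643 .207
```

```text
time: 3.85
eef_pos: [0.4583, 0.1573, 0.2062]
orientation: [-0.0, -0.02, 1.0, -0.001]
ft_force: [-1.2, -8.9, -0.5]
width: 0.372
grip_force: 30.0
3.85 [0.4583 0.1573 0.2062] F [-1.2 -8.9 -0.5] w 0.3718791122222682 grip 30.000261962413788 y-yaw 92.28433832978615 tool shift [-0.1578  0.0007 -0.0009] z [-0.001 -0.002 -1.   ]
```

```bash
python3 -m jog '[{"dx":-0.014,"dy":0,"dz":-0.008,"roll":0},{"dx":-0.015,"dy":0,"dz":-0.007,"roll":0},{"dx":-0.016,"dy":0,"dz":-0.005,"roll":0},{"dx":-0.016,"dy":0,"dz":-0.003,"roll":0},{"dx":-0.016,"dy":0,"dz":-0.002,"roll":0},{"dx":0,"dy":0,"dz":0,"roll":0}]' 1
python3 where.py .616 .1643 .207
```

```text
time: 4.45
eef_pos: [0.537, 0.1604, 0.2313]
orientation: [0.0, -0.02, 1.0, -0.001]
ft_force: [2.2, -7.0, 1.6]
width: 0.368
grip_force: 30.0
4.45 [0.537  0.1604 0.2313] F [ 2.2 -7.   1.6] w 0.3683874479287513 grip 30.000420212745667 y-yaw 92.25995658729998 tool shift [-0.0791  0.0009  0.0243] z [ 0.    -0.002 -1.   ]
```

```bash
python3 -m jog '[{"dx":-0.016,"dy":0,"dz":0,"roll":0},{"dx":-0.016,"dy":0,"dz":0.002,"roll":0},{"dx":-0.016,"dy":0,"dz":0.004,"roll":0},{"dx":-0.016,"dy":0,"dz":0.006,"roll":0},{"dx":-0.015,"dy":0,"dz":0.007,"roll":0},{"dx":0,"dy":0,"dz":0,"roll":0},{"dx":0,"dy":0,"dz":0,"roll":0}]' 1
python3 where.py .616 .1643 .207; python3 -c "
from h import *
for n in('scene','top'):
    f=grab(n); cv2.imwrite('pics/%s2.png'%n,f['img'][...,::-1])"
```

```text
time: 5.15
eef_pos: [0.6164, 0.1638, 0.2134]
orientation: [0.002, -0.02, 1.0, -0.0]
ft_force: [5.3, -4.0, 2.5]
width: 0.108
grip_force: 2.6
5.15 [0.6164 0.1638 0.2134] F [ 5.3 -4.   2.5] w 0.10779332406955486 grip 2.5706117134541273 y-yaw 92.26651099285617 tool shift [0.0004 0.0005 0.0064] z [ 0.004 -0.001 -1.   ]
```

View pics/scene2.png

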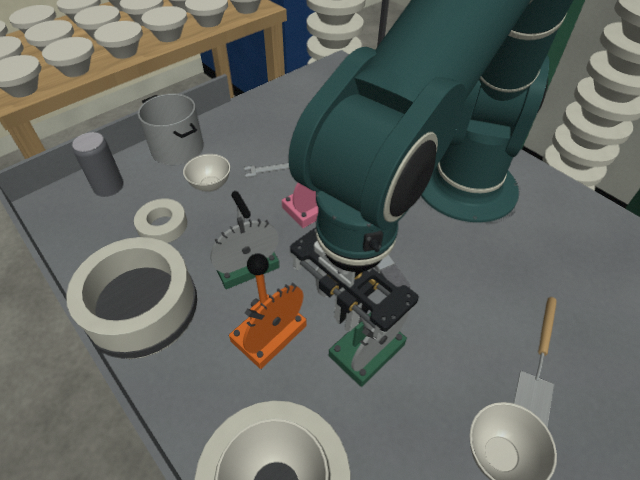

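The scene view is occluded by the gripper at (360,290). The width of 0.108 shows the ball slipped out near the end. I'll open, lift and look.

```bash
python3 -m jog '[{"dx":0,"dy":0,"dz":0,"roll":0},{"dx":0,"dy":0,"dz":0,"roll":0},{"dx":0,"dy":0,"dz":0,"roll":0},{"dx":0,"dy":0,"dz":0,"roll":0},{"dx":0,"dy":0,"dz":0,"roll":0},{"dx":0,"dy":0,"dz":0,"roll":0},{"dx":0,"dy":0,"dz":-0.03,"roll":0},{"dx":0,"dy":0,"dz":-0.035,"roll":0},{"dx":0,"dy":0,"dz":-0.035,"roll":0},{"dx":0,"dy":0,"dz":0,"roll":0}]' 0
python3 where.py .616 .1643 .207; python3 -c "
from h import *
import pickle
f=grab('wrist'); pickle.dump(f,open('wrist.pkl','wb')); cv2.imwrite('pics/wrist3.png',f['img'][...,::-1])
f=grab('scene'); pickle.dump(f,open('scene3.pkl','wb')); cv2.imwrite('pics/scene3.png',f['img'][...,::-1])"
```

```text
time: 6.25
eef_pos: [0.6159, 0.1649, 0.3173]
orientation: [0.003, -0.02, 1.0, 0.001]
ft_force: [-0.6, 0.0, -0.3]
width: 0.829
grip_force: 0.0
6.25 [0.6159 0.1649 0.3173] F [-0.6  0.  -0.3] w 0.8289098834598029 grip 0.0 y-yaw 92.32383092604368 tool shift [ 0.0006 -0.0008  0.1103] z [ 0.006  0.002 -1.   ]
```

View pics/wrist3.png

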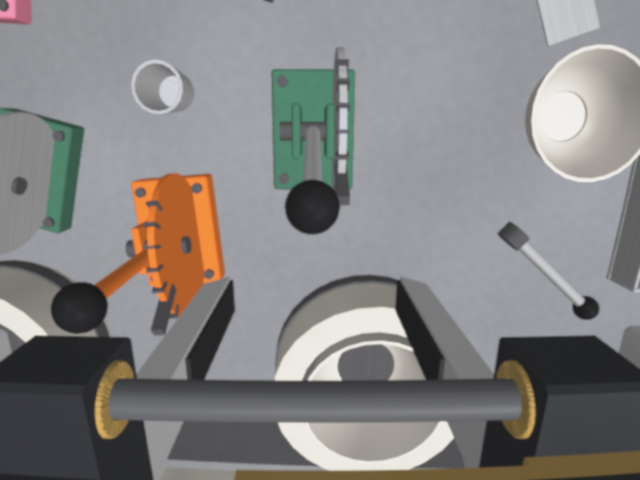

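The ball is at (312,207) in the wrist view, short of the target. I'll compute the angle by intersecting its ray with the lever plane, taken through the hinge.

```bash
cat > ang.py <<'E'
from h import *
import pickle,sys
from scipy import ndimage
u0,v0=int(sys.argv[1]),int(sys.argv[2]); n=sys.argv[3] if len(sys.argv)>3 else 'wrist.pkl'
f=pickle.load(open(n,'rb')); l,_=ndimage.label(f['img'].max(2)<60); y,x=np.nonzero(l==l[v0,u0]); u,v=x.mean(),y.mean(); print(u,v,len(x))
o,r=ray(f,u,v); a=np.radians(2.34); ex=np.array([np.cos(a),np.sin(a),0]); P=np.array([.5417,.1614,.085])
# ray in the (x,z) lever plane projection meets circle R=.15
A=np.array([(o-P)@ex,o[2]-P[2]]); B=np.array([r@ex,r[2]])
s=np.roots([B@B,2*A@B,A@A-.15**2]); 
for k in s:
    if np.isreal(k): k=k.real; q=o+k*r; print(q.round(4),'angle',np.arctan2((q-P)@ex,q[2]-P[2]))
d=f['depth'][int(v),int(u)]; print('depth pt +18mm',pt(f,u,v,d+.018).round(4))
E
python3 ang.py 312 207
```

```text
312.034435261708 206.2277318640955 2178
[ 0.6365  0.1625 -0.0313] angle 2.4575557105774513
[0.5879 0.1621 0.2277] angle 0.3130868799919326
depth pt +18mm [0.5878 0.1621 0.2281]
```

The lever is at 0.313 rad, so the ball needs about 28 mm more in +x. I'll close the fingers, come down behind the ball and push it, so no grip is needed.

```bash
python3 -m jog '[{"dx":0.022,"dy":0,"dz":0,"roll":0},{"dx":0.022,"dy":0,"dz":0,"roll":0},{"dx":0.022,"dy":0,"dz":0,"roll":0},{"dx":0,"dy":0,"dz":0,"roll":0},{"dx":0,"dy":0,"dz":0,"roll":0},{"dx":0,"dy":0,"dz":0,"roll":0},{"dx":0,"dy":0,"dz":0,"roll":0},{"dx":0,"dy":0,"dz":0,"roll":0},{"dx":0,"dy":0,"dz":0,"roll":0},{"dx":0,"dy":0,"dz":0,"roll":0}]' 1
python3 where.py .550 .1615 .216
```

```text
time: 7.35
eef_pos: [0.5486, 0.162, 0.3124]
orientation: [-0.0, -0.02, 1.0, -0.0]
ft_force: [0.7, 1.1, 0.4]
width: 0.138
grip_force: 0.0
7.35 [0.5486 0.162  0.3124] F [0.7 1.1 0.4] w 0.13766168965572526 grip 0.0 y-yaw 92.32883721684733 tool shift [-0.0014 -0.0006  0.0964] z [-0. -0. -1.]
```

```bash
python3 -m jog '[{"dx":0,"dy":0,"dz":0.03,"roll":0},{"dx":0,"dy":0,"dz":0.03,"roll":0},{"dx":0,"dy":0,"dz":0.025,"roll":0},{"dx":0,"dy":0,"dz":0.011,"roll":0},{"dx":0,"dy":0,"dz":0,"roll":0},{"dx":0,"dy":0,"dz":0,"roll":0}]' 1
python3 where.py .591 .163 .214
```

```text
time: 7.95
eef_pos: [0.549, 0.1621, 0.2175]
orientation: [0.0, -0.02, 1.0, 0.0]
ft_force: [0.3, -0.9, -0.3]
width: 0.007
grip_force: 0.0
7.95 [0.549  0.1621 0.2175] F [ 0.3 -0.9 -0.3] w 0.006769095119934145 grip 0.0 y-yaw 92.3250312153182 tool shift [-0.042  -0.0009  0.0036] z [ 0.001  0.    -1.   ]
```

Clear of contact. Pushing 42 mm, then backing off 15 mm.

```bash
python3 -m jog '[{"dx":-0.008,"dy":0,"dz":0.003,"roll":0},{"dx":-0.008,"dy":0,"dz":0,"roll":0},{"dx":-0.008,"dy":0,"dz":0,"roll":0},{"dx":-0.008,"dy":0,"dz":0,"roll":0},{"dx":-0.006,"dy":0,"dz":0,"roll":0},{"dx":-0.004,"dy":0,"dz":0,"roll":0},{"dx":0,"dy":0,"dz":0,"roll":0},{"dx":0,"dy":0,"dz":0,"roll":0}]' 1
python3 where.py .591 .163 .214
python3 -m jog '[{"dx":0.01,"dy":0,"dz":0,"roll":0},{"dx":0.01,"dy":0,"dz":0,"roll":0},{"dx":0,"dy":0,"dz":-0.03,"roll":0},{"dx":0,"dy":0,"dz":-0.035,"roll":0},{"dx":0,"dy":0,"dz":-0.035,"roll":0},{"dx":0,"dy":0,"dz":0,"roll":0},{"dx":0,"dy":0,"dz":0,"roll":0}]' 1
python3 -c "
from h import *
import pickle
f=grab('wrist'); pickle.dump(f,open('wrist.pkl','wb')); cv2.imwrite('pics/wrist4.png',f['img'][...,::-1])
f=grab('scene'); cv2.imwrite('pics/scene4.png',f['img'][...,::-1])"
```

```text
time: 8.75
eef_pos: [0.5907, 0.1638, 0.2137]
orientation: [0.0, -0.02, 1.0, 0.0]
ft_force: [0.1, -0.4, -0.8]
width: 0.005
grip_force: 0.0
8.75 [0.5907 0.1638 0.2137] F [ 0.1 -0.4 -0.8] w 0.004744021197565017 grip 0.0 y-yaw 92.3270400309333 tool shift [-0.0002 -0.0008 -0.0003] z [ 0.001  0.    -1.   ]
time: 9.45
eef_pos: [0.5699, 0.1631, 0.314]
orientation: [0.001, -0.02, 1.0, 0.0]
ft_force: [0.3, 0.1, -0.8]
width: 0.001
grip_force: 0.0
```

View pics/wrist4.png

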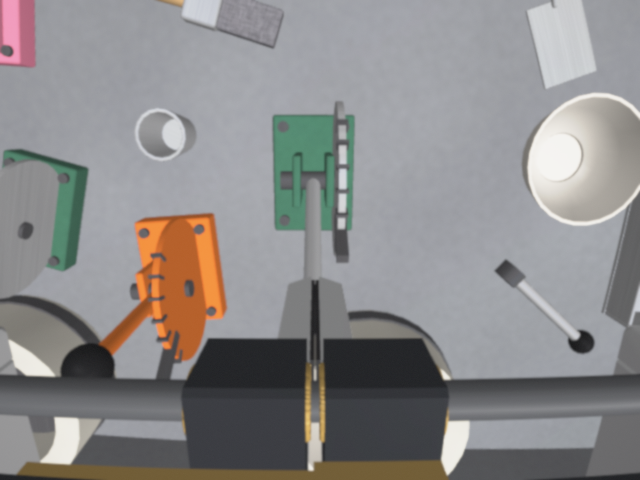

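The fingers hide the ball, so I'll shift the arm forward over it to see it.

```bash
python3 -m jog '[{"dx":-0.025,"dy":0,"dz":-0.01,"roll":0},{"dx":-0.025,"dy":0,"dz":-0.01,"roll":0},{"dx":-0.025,"dy":0,"dz":-0.01,"roll":0},{"dx":0,"dy":0,"dz":0,"roll":0},{"dx":0,"dy":0,"dz":0,"roll":0},{"dx":0,"dy":0,"dz":0,"roll":0}]' 1
python3 -c "
from h import *
import pickle
f=grab('wrist'); pickle.dump(f,open('wrist.pkl','wb')); cv2.imwrite('pics/wrist5.png',f['img'][...,::-1])
for p in ([.5879,.1625,.2277],[.616,.1643,.215]): print(cv2.projectPoints(np.array([p]),np.array(f['rvec'],float),f['t'],np.array(f['mtx']),np.array([f['k1'],0,0,0],float))[0])"
```

```text
time: 10.15
eef_pos: [0.6445, 0.166, 0.3426]
orientation: [-0.001, -0.02, 1.0, -0.0]
ft_force: [-0.4, 0.6, -0.2]
width: -0.001
grip_force: 0.0
[[[313.19752528 160.45831641]]]
[[[314.19943602 197.46905319]]]
```

View pics/wrist5.png

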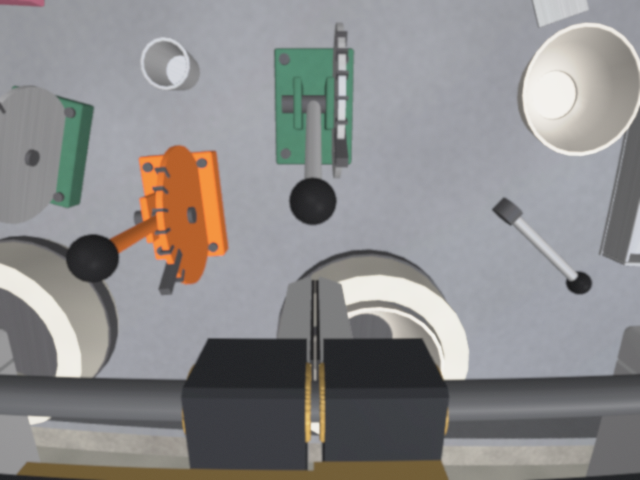

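The ball is now at (313,201), and the 30° target projects to (314,197), in line with the long pointer at (339,170). I'll compute the angle and hand in.

```bash
python3 ang.py 313 201 && python3 -c "
from station import ticket; print(ticket.sign_off())"
```

```text
312.38801261829656 200.67255520504733 1585
[ 0.6561  0.163  -0.0121] angle 2.274589574767128
[0.6187 0.163  0.2137] angle 0.5389527611095697
depth pt +18mm [0.6186 0.163  0.214 ]
the job is handed in; nothing more can be done
None
```

The wheel-speed lever was left at about 0.54 rad (31° past upright, target 0.52), measured from the wrist camera just before hand-in, with the arm clear and the water lever untouched; the hand-in returned no verdict.

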